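# Zero the kitchen scale with the empty crock on it

## Task

Set the small blue crock gently on the middle of the kitchen scale's round platform and let go of it; then, with the crock standing there, roll the white thumbwheel in the scale's deck with a fingertip, pressing gently, until the dial's black zero mark has come round to the red needle. Leave the other things on the counter alone.

Things in the scene. Friction and masses are not known exactly. Their poses are not given: they have to be found in the camera images.
- scale: Green kitchen scale, 290 long (x) by 200 wide (y), fixed. Origin under its middle; its z up, its +x points to the sloping dial end (away from the robot, yaw within 0.3 rad). Flat deck 113 mm above the counter; round platform over the deck at x -50, y 0 (its top at 131 mm); white thumbwheel in the deck at x +35, y +80; dial (128 mm across, under a clear cover) on the 45 degree front slope.
- pan_top (a point): Middle of the top of the scale's round steel platform (144 mm across, 4 mm thick, flat, no rim). It is sprung: it sinks straight down 8.3 mm per kg and turns the needle 2.09 rad clockwise per kg.
- wheel_top (a point): Nominal top of the white ribbed thumbwheel (36 mm across, 11 thick, axle along the scale's y), 6 mm above the deck in a slot 33 x 15 mm. It is worn and runs out of true: as it turns its real top rises and falls by 2 mm. Rolled by dragging along the scale's x. Stiff: 5.5 N along the rim; it stays where left. Under 5 to 6 N of press a finger slips; 7 to 10 N rolls it; over 18 N anywhere on the scale is too rough.
- card (a joint): Turn of the white dial card (ticks and black zero triangle), rad, clockwise as seen facing the dial; 0: triangle at the top of the slope. The thumbwheel drives it: rolling the wheel's top about 36 mm towards the dial (scale's +x) turns the card 1 rad clockwise, rolling back turns it back. At the start it stands 0.17 to 0.75 rad anticlockwise (negative).
- needle (a joint): Turn of the red needle, rad, clockwise as seen facing the dial; 0 (straight up the slope) with the platform empty. It reads zero weight when its angle equals the card's angle.
- needle_tip (a point): Tip of the red needle, 45 mm from the dial's centre, under the clear cover.
- zero_mark (a point): Inner point of the black zero triangle on the dial card, 45 mm from the dial's centre, in the needle's plane. The needle reads zero when its tip is at this point.
- crock_mid (a point): Middle (half-way up, on the axis) of the small empty blue ceramic crock: round, open top, 60 mm across, 60 mm tall, wall 4 mm, 0.21 to 0.42 kg, loose. It stands upright on the counter, left of the scale, in one of three places with the candle and the mill.
- candle: Cream pillar candle, 58 mm across, 98 tall, loose; origin under its middle. Leave alone.
- pepper_mill: Brown wooden pepper mill, 54 mm across, 152 tall, loose; origin under its middle. Leave alone.
- spice_jar: Small amber jar with black lid, 44 mm across, 85 tall, loose, right of the robot; origin under its middle. Leave alone.
- storage_jar: Green glass jar with metal lid, 84 mm across, 130 tall, loose, far right; origin under its middle. Leave alone.
- egg_cup: White egg cup, 48 mm across, 55 tall, loose, far left; origin under its middle. Leave alone.
- spoon: Wooden spoon, 240 mm long, lying loose at the far edge. Leave alone.

How it is judged (in metres and radians):
On the way, in this order (a step that is already met when the one before it is completed fails the run):
1. the crock stands on the middle of the platform, let go (horizontal distance between crock_mid and pan_top below 0.03 m and z of crock_mid in the frame of pan_top between 0.026 and 0.034 m and angle between crock_mid's own z axis and vertical below 0.1 rad and contact force between the fingers and crock below 0.2 N), for 0.3 s.
2. the zero mark is brought to the needle with the crock standing there (horizontal distance between crock_mid and pan_top below 0.03 m and z of crock_mid in the frame of pan_top between 0.026 and 0.034 m and angle between crock_mid's own z axis and vertical below 0.1 rad and distance between needle_tip and zero_mark below 0.004 m), for 0.3 s.
At the end, for the whole second after the job is handed in: The crock stands upright on the platform, its middle within 30 mm of the platform's middle, let go; the needle's tip is within 4 mm of the zero mark (5 degrees, under one small division) (all of step 2); the robot touches nothing.
It fails at once if the robot pushes on the scale or its thumbwheel with more than 18 N (contact force between any of the fingers, the arm and scale above 18 N).
It fails at once if the crock is banged down on the scale (over 25 N) (contact force between crock and scale above 25 N).
It fails at once if another thing on the counter is moved by more than 15 mm (distance of any of candle, pepper_mill, spice_jar, storage_jar, egg_cup, spoon from where it was at the start of the episode above 0.015 m).
It also fails if it takes over 72 s, if anything falls off the work surface, if the arm or the gripper's body presses on something with over 40 N, if the wrist force passes 120 N, or if a joint passes its speed limit or range.

## Robot

A 6-joint arm with a two-finger parallel gripper is mounted at the origin on the work surface. World frame = base frame: x ahead of the robot, y to its left, z up, the work surface at z = 0. Lengths are in mm, angles in rad, forces in N, time in s.
With the tool pointing down it reaches from about 400 to 925 mm from the base axis. Payload 12.5 kg.
Tool frame: the origin (TCP) lies midway between the tips of the shut fingers; the grasp point (between the pads) lies 19 mm behind it; z points along the fingers, y is the line along which they close (so a half turn about z gives the same grasp; the last joint's range is limited). The gripper opens to 95 mm and grips with 3 to 60 N. Pads are 20 mm wide; open, the fingers measure 119 mm over their backs; the gripper's body (75 mm by 180 mm) begins 59 mm behind the grasp point.
Start: joints at [1.014, 0.491, 1.559, -0, 1.092, -0.106], TCP at [272.29, 562.588, 214.661] pointing down, gripper open.
Joint ranges: [-3.1, 3.1], [-0.84, 2.19], [0.05, 2.79], [-1.13, 4.28], [0.06, 2.93], [-2.69, 2.69]. Speed limits (rad/s): [2.22, 2.22, 2.79, 3.14, 3.14, 3.14].

## Interface

Orientations are given as [roll, pitch, yaw] about the fixed x, y, z axes, in that order (R = Rz(yaw) Ry(pitch) Rx(roll)).
In Python, from cell import state, read_camera, job_done gives the robot as it stands.
- The arm moves only by the tool carry_out, never from a script. Its argument "moves" is a list of rows, each an object with "slide": the shift along the tool's x, y, z as a fraction of full scale, a list of three; "spin": the turn about the tool's z as a fraction of full scale. A call has 1 to 12 rows; each row shifts and turns the commanded pose from where the row before left it, along the tool's axes as they then stand; what a row does not reach is not made up. Full scale, the value 1, is 0.4 m for a shift and 30 degrees for a turn. A row lasts 1/12 s, in which the tool goes at most 41.7 mm and 7.16 degrees, less where a joint would pass 70% of its speed; a pose out of reach is approached as far as the arm can. A call with a number of a shift or a turn outside -1 to 1 is refused whole. A call with a gripper value outside its range is refused whole. "hand" is the closure, from 0 (fully open) to 1 (shut), set as the call begins (left out, the last holds). The fingers move at their own pace and stop on an object; the grip force is fixed at half the most. Time passes only in rows, so rows that do not move let the fingers close. It gives the time, the measured TCP pose, the force, the opening and the grip force at its end, in the units of the state.
- state(): the state, without advancing time (a new reading comes with each control period).
- read_camera(name): name is "side" or "top" or "wrist"; returns a dict with "color" (420x560x3 uint8, red, green, blue), "K" (3x3 intrinsics, pixels), "R" (3x3) and "t" (3): a world point X has camera coordinates R X + t. Camera axes: x right, y down, z forward; pixel columns grow to the right and rows downward; lengths in mm; the calibration is good to about 2 mm. The wrist camera is an equidistant fisheye: a pixel r from the principal point sees the ray r / f radians off the axis. A picture is of the moment at which its call begins. There is no depth.
- job_done(): hands the job in; it is judged then, once.
The state is a dict: "t": time; "joints": joint angles; "qvel": joint speeds; "tau": joint torques, N m; "eef_pos": TCP position; "tcp_rot": TCP orientation; "ft_force": force on the tool from outside, world axes, zero at the start; "moment": the same for the moment, N m; "opening": opening from 0.0 (shut) to 1.0 (fully open); "grip_force": force on a finger pad.
Only numpy, scipy, OpenCV 4.12 (cv2) and the standard library are available. Lean on these libraries where they do the work, as an engineer would, in place of code of your own. Each camera call takes 0.05 s, during which the arm holds its last target. There are 200 camera calls.

## Working session

There is one attempt and no reset: what is moved stays moved. The work goes in short steps, Python scripts to look and compute and a tool call to move; the robot and the scene stay as the last step left them, time stands still between calls to the robot, and variables do not carry over. Pictures are saved under pics/ and viewed, at most 10 in all, crops included, and the job is handed in when it is done.

Besides the shell and the picture viewer there is one more tool, called after "Call:" by a JSON object that holds its "api" and its "payload". carry_out: Moves the arm, as the interface text tells. Shift numbers are shares of 0.4 m and turn numbers shares of 30 degrees, none past 1 either way. Its arguments: {"type":"object","properties":{"moves":{"type":"array"},"hand":{"type":"number"}},"required":["moves"]}

```bash
mkdir -p pics
cat > h.py <<'E'
import numpy as np, cv2
from cell import state, read_camera, job_done
def snap(n,f=None):
    c=read_camera(n)
    if f: cv2.imwrite('pics/'+f, c['color'][:,:,::-1])
    return c
def ray(c,u,v,fish=False):
    K,R,t=map(np.array,(c['K'],c['R'],c['t']))
    d=np.array([(u-K[0,2])/K[0,0],(v-K[1,2])/K[1,1],1.])
    if fish:
        r=np.hypot(d[0],d[1]); d=np.array([d[0]/r*np.sin(r),d[1]/r*np.sin(r),np.cos(r)]) if r>1e-9 else np.array([0,0,1.])
    return -R.T@t, R.T@d
def onz(c,u,v,z,fish=False):
    o,d=ray(c,u,v,fish); return o+d*(z-o[2])/d[2]
def proj(c,X,fish=False):
    K,R,t=map(np.array,(c['K'],c['R'],c['t'])); p=R@np.array(X,float)+t
    if fish:
        r=np.hypot(p[0],p[1]); th=np.arctan2(r,p[2]); q=p[:2]/r*th
    else: q=p[:2]/p[2]
    return K[0,0]*q[0]+K[0,2],K[1,1]*q[1]+K[1,2]
E
python3 - <<'E'
from h import *
cs=[snap(n) for n in('top','side')]
cv2.imwrite('pics/a.png',cs[0]['color'][:,:,::-1]); cv2.imwrite('pics/b.png',cs[1]['color'][:,:,::-1])
for c in cs: print(np.round(-np.array(c['R']).T@c['t']), np.round(c['R'],2).tolist(), c['K'][0][0])
s=state(); print(s)
E
```

```text
[ 482.  -19. 1162.] [[-0.0, -1.0, 0.01], [-1.0, 0.0, -0.07], [0.07, -0.01, -1.0]] 385.0773728867428
[  294. -1053.   777.] [[0.97, -0.26, 0.01], [-0.13, -0.52, -0.84], [0.23, 0.81, -0.54]] 438.5463566869373
{'t': 0.1, 'joints': array([ 1.01443257e+00,  4.91493531e-01,  1.55934946e+00,  2.69151243e-07,
        1.09173022e+00, -1.05619368e-01]), 'qvel': array([-2.43499350e-03, -1.24224385e-03, -1.70900462e-03,  1.13695999e-03,
        9.82233484e-04,  7.81762478e-05]), 'tau': array([ 1.15897798e-03, -6.13625550e+01, -2.58606362e+01,  6.93520065e-02,
        4.69906814e-02, -1.08317197e-04]), 'eef_pos': array([272.15454718, 562.4076781 , 214.13721339]), 'tcp_rot': array([-3.14061759e+00, -1.03610364e-04,  2.69084809e+00]), 'ft_force': array([-0.73141267,  0.37316289, -1.08301246]), 'moment': array([-0.01429106,  0.0567143 ,  0.04068083]), 'grip_force': 0.0, 'opening': 0.9986202971371297}
```

View pics/a.png

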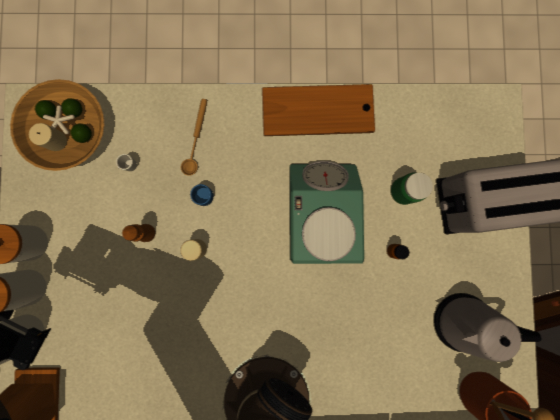

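View pics/b.png

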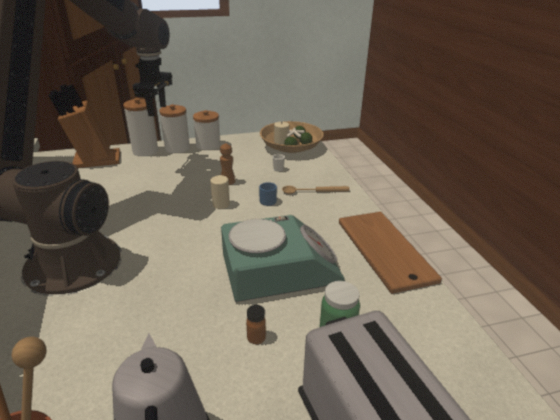

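The top view shows the crock at (202,195), platform (328,234), wheel (298,203) and dial (325,176). The side view confirms the layout, with the crock at (268,194) clear of the candle and mill.

Run:
```python
from h import *
c=snap('top'); im=c['color']; hsv=cv2.cvtColor(im,cv2.COLOR_RGB2HSV)
def blob(m,box):
    z=np.zeros_like(m); a,b,p,q=box; z[b:q,a:p]=m[b:q,a:p]
    n,l,s,ce=cv2.connectedComponentsWithStats(z); i=1+np.argmax(s[1:,4]); return (l==i).astype(np.uint8),s[i],ce[i]
# crock
m,s,ce=blob(cv2.inRange(hsv,(95,90,30),(125,255,255)),(180,175,225,215)); print('crock',s,ce)
u0,v0=ce
print('at z30',onz(c,u0,v0,30),'at 60',onz(c,u0,v0,60))
# platform
m,s,ce=blob(cv2.inRange(hsv,(0,0,120),(180,60,255)),(295,200,362,262)); print('pan',s,ce,onz(c,*ce,131))
P=onz(c,*ce,131)
# scale body
m,s,ce=blob(cv2.inRange(hsv,(70,60,30),(95,255,255)),(280,150,372,270)); print('scale',s)
r=cv2.minAreaRect(cv2.findContours(m,0,2)[0][0]); print(r)
for q in cv2.boxPoints(r): print(q,onz(c,*q,113)[:2])
for n,X in(('crock',(0,0,0)),): pass
# side
d=snap('side'); hs=cv2.cvtColor(d['color'],cv2.COLOR_RGB2HSV)
m,s,ce=blob(cv2.inRange(hs,(95,90,30),(125,255,255)),(250,175,290,215)); print('crock side',s,ce,onz(d,*ce,30))
m,s,ce=blob(cv2.inRange(hs,(0,0,110),(180,70,255)),(226,215,290,256)); print('pan side',s,ce,onz(d,*ce,131))
g=np.hstack([cv2.resize(im[145:275,270:380],None,fx=4.5,fy=4.5,interpolation=2)[:,:,::-1]]); cv2.imwrite('pics/c.png',g)
```

```text
crock [191 185  22  20 323] [201.77399381 194.58513932]
at z30 [598.41145961 189.12147325  30.        ] at 60 [595.314751   183.59940629  60.        ]
pan [303 239   4   9   9] [304.22222222 243.        ] [ 457.64207341 -103.477889    131.        ]Traceback (most recent call last):
  File "<stdin>", line 14, in <module>
  File "<stdin>", line 5, in blob
    return _wrapfunc(a, 'argmax', axis=axis, out=out, **kwds)
    return bound(*args, **kwds)
ValueError: attempt to get argmax of an empty sequence
```

```bash
cat > m.py <<'E'
from h import *
def blob(m,box):
    z=np.zeros_like(m); a,b,p,q=box; z[b:q,a:p]=m[b:q,a:p]
    n,l,s,ce=cv2.connectedComponentsWithStats(z)
    if n<2: return z,None,(0,0)
    i=1+np.argmax(s[1:,4]); return (l==i).astype(np.uint8),s[i],ce[i]
E
python3 - <<'E'
from m import *
c=snap('top'); im=c['color']; hsv=cv2.cvtColor(im,cv2.COLOR_RGB2HSV)
print(hsv[234,328],hsv[190,310],hsv[255,295],hsv[203,298])
p=hsv[234,328].astype(int);q=hsv[190,310].astype(int)
G=cv2.inRange(hsv,(int(q[0])-12,70,15),(int(q[0])+12,255,255))
m,s,ce=blob(G,(280,150,372,270)); print('scale',s)
full=cv2.drawContours(np.zeros_like(m),[cv2.convexHull(cv2.findContours(m,0,2)[0][0])],-1,1,-1)
r=cv2.minAreaRect(cv2.findContours(full,0,2)[0][0]); print(r)
for k in cv2.boxPoints(r): print(k,onz(c,*k,113)[:2],onz(c,*k,0)[:2])
m,s,ce=blob(cv2.bitwise_not(G)*full,(295,200,362,262)); print('pan',s,ce,onz(c,*ce,131))
d=snap('side'); hs=cv2.cvtColor(d['color'],cv2.COLOR_RGB2HSV)
print(hs[194,268],hs[236,258])
m,s,ce=blob(cv2.inRange(hs,(95,90,20),(125,255,255)),(250,175,290,215)); print('crock side',s,ce,onz(d,*ce,30))
w=hs[236,258].astype(int)
m,s,ce=blob(cv2.inRange(hs,(0,0,int(w[2])-30),(180,75,255)),(226,215,290,256)); print('pan side',s,ce,onz(d,*ce,131))
cv2.imwrite('pics/c.png',cv2.resize(im[145:275,270:380],None,fx=4.5,fy=4.5,interpolation=2)[:,:,::-1])
E
```

```text
[ 20  62 181] [63 73 80] [ 60  66 108] [ 18 105 146]
scale [339 165  24  52 453]
((350.5, 190.5), (51.0, 23.0), 90.0)
[339. 165.] [ 671.07219211 -202.8176231 ] [ 691.48893018 -222.60365936]
[362. 165.] [ 671.00720177 -266.46280802] [ 691.41693704 -293.10670729]
[362. 216.] [ 530.10619834 -263.68688268] [ 535.33364163 -290.03167188]
[339. 216.] [ 530.28511437 -200.66958838] [ 535.53183613 -220.22417071]
pan [342 200  20  17 161] [352.1242236  206.16770186] [ 555.8255809  -233.35506397  131.        ]
[103  55  74] [ 22  33 176]
crock side None (0, 0) [-1444.01940123  5498.5367536     30.        ]
pan side [ 226  215   59   36 1642] [254.99390987 231.61936663] [ 479.57662478 -158.46353172  131.        ]
```

View pics/c.png

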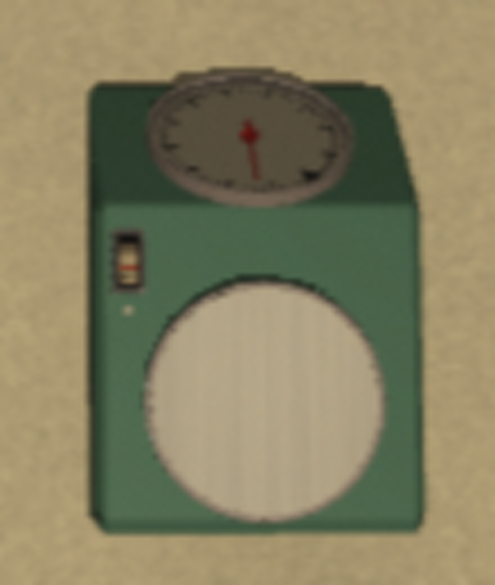

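Run:
```python
from m import *
c=snap('top'); d=snap('side')
f=lambda x,y:((x+.5)/4.5+270-.5,(y+.5)/4.5+145-.5)
for n,x,y,z in(('pan',265,400,131),('wheel',128,261,117),('dial',249,134,68),('bl',96,524,113),('br',420,526,113),('fl',103,205,113),('fr',413,205,113),('dot',127,310,113)):
    print(n,np.round(onz(c,*f(x,y),z)[:2],1))
hs=cv2.cvtColor(d['color'],cv2.COLOR_RGB2HSV)
m,s,ce=blob(cv2.inRange(hs,(95,45,10),(125,255,255)),(250,175,290,215)); print('crock side',s,ce,onz(d,*ce,35))
u0=(265+.5)/4.5
P=onz(c,*f(265,400),131); print('pan in side px',proj(d,P))
print('crock top in side',proj(d,[597,186,35]))
for n,u,v,z in(('candle',192,247,98),('mill',131,233,152),('spoonbowl',190,167,5)): print(n,onz(c,u,v,z)[:2])
cv2.imwrite('pics/d.png',cv2.resize(d['color'][170:310,205:355],None,fx=4,fy=4,interpolation=2)[:,:,::-1])
w=snap('wrist','e.png')
```

```text
pan [ 482.7 -168.7]
wheel [566.9 -88.7]
dial [ 652.  -169.8]
bl [408.8 -68.6]
br [ 406.7 -263.8]
fl [601.5 -74. ]
fr [ 601.1 -263.4]
dot [537.4 -88.2]
crock side [260 183  16  22 297] [267.39057239 193.26262626] [595.45854513 181.46199473  35.        ]
pan in side px (np.float64(257.07378097426374), np.float64(233.7147732650817))
crock top in side (np.float64(267.51324007080274), np.float64(192.5456461652965))
candle [447.13003958 201.71303931]
mill [485.74543755 349.24400953]
spoonbowl [684.93171702 230.18360326]
```

View pics/d.png

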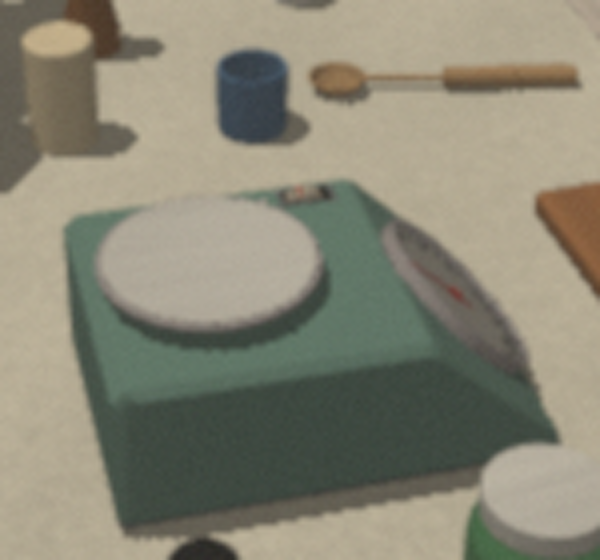

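The crop shows the crock (250,95) unobstructed on the counter, and the scale's sides nearly parallel to world x. I place the crock at about (596,184), the pan at (483,-169) and the wheel at (567,-89), with scale yaw close to 0.

Call:
{"api": "carry_out", "payload": {"hand": 0, "moves": [{"slide": [0,0,0],"spin": -0.172},{"slide": [0,0,0],"spin": -0.172},{"slide": [0,0,0],"spin": -0.172},{"slide": [0,0,0],"spin": -0.172},{"slide": [0,0,0],"spin": -0.172},{"slide": [-0.055,-0.064,0],"spin": 0},{"slide": [-0.055,-0.064,0],"spin": 0},{"slide": [-0.055,-0.064,0],"spin": 0},{"slide": [-0.055,-0.064,0],"spin": 0},{"slide": [-0.055,-0.064,0],"spin": 0},{"slide": [-0.055,-0.064,0],"spin": 0},{"slide": [-0.055,-0.064,0],"spin": 0}]}}

```text
t: 1.4
eef_pos: [427.1, 382.0, 214.8]
tcp_rot: [3.141, 0.0, 3.141]
ft_force: [0.7, 0.6, -0.0]
opening: 1.0
grip_force: 0.0
```

Call:
{"api": "carry_out", "payload": {"moves": [{"slide": [-0.055,-0.064,0],"spin": 0},{"slide": [-0.055,-0.064,0],"spin": 0},{"slide": [-0.055,-0.064,0],"spin": 0},{"slide": [-0.055,-0.064,0],"spin": 0},{"slide": [-0.055,-0.064,0],"spin": 0},{"slide": [-0.055,-0.064,0],"spin": 0},{"slide": [-0.055,-0.064,0],"spin": 0},{"slide": [-0.04,-0.049,0],"spin": 0},{"slide": [0,0,0],"spin": 0},{"slide": [0,0,0],"spin": 0}]}}

```text
t: 2.23
eef_pos: [596.5, 183.5, 214.3]
tcp_rot: [3.141, -0.0, 3.139]
ft_force: [-0.7, -0.4, 0.5]
opening: 0.997
grip_force: 0.0
```

Run:
```python
from m import *
s=state(); print(s['t'],s['eef_pos'],s['tcp_rot'],s['joints'],s['ft_force'])
w=snap('wrist','f.png'); hs=cv2.cvtColor(w['color'],cv2.COLOR_RGB2HSV)
m,st,ce=blob(cv2.inRange(hs,(95,60,15),(125,255,255)),(0,0,560,420)); print(st,ce,onz(w,*ce,30,True), proj(w,[596,184,30],True))
```

```text
2.2333 [596.48226155 183.47614304 214.30516223] [ 3.14147634e+00 -4.27235896e-04  3.13885980e+00] [ 1.92529978e-01  4.90047410e-01  1.56146857e+00  2.22137451e-04
  1.09047323e+00 -1.37563615e+00] [-0.74031761 -0.37707079  0.50936379]
[265 183  38  38 986] [282.57200811 199.37728195] [602.14559812 185.17678508  30.        ] (np.float64(281.5013621743897), np.float64(194.00958565837416))
```

View pics/f.png

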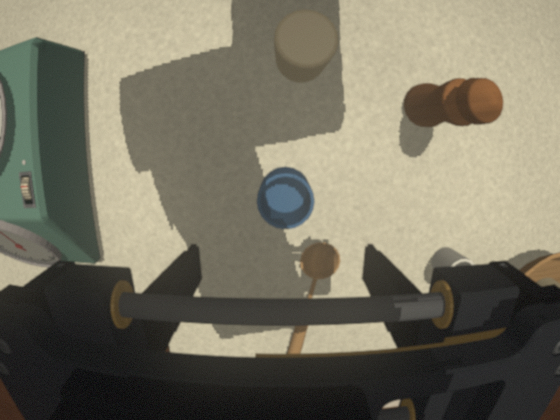

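The crock shows at (285,197) between the open fingers, with the spoon bowl at (320,262) clear of the finger paths. I descend and grip.

Call:
{"api": "carry_out", "payload": {"moves": [{"slide": [-0.004,0.003,0.08],"spin": 0},{"slide": [0,0,0.08],"spin": 0},{"slide": [0,0,0.08],"spin": 0},{"slide": [0,0,0.08],"spin": 0},{"slide": [0,0,0.06],"spin": 0},{"slide": [0,0,0.05],"spin": 0},{"slide": [0,0,0.03],"spin": 0},{"slide": [0,0,0.02],"spin": 0},{"slide": [0,0,0.005],"spin": 0},{"slide": [0,0,0],"spin": 0}]}}

```text
t: 3.12
eef_pos: [597.7, 186.1, 21.0]
tcp_rot: [3.141, 0.0, 3.142]
ft_force: [-0.2, -0.4, 0.1]
opening: 0.999
grip_force: 0.0
```

Call:
{"api": "carry_out", "payload": {"hand": 1, "moves": [{"slide": [0,0,0],"spin": 0},{"slide": [0,0,0],"spin": 0},{"slide": [0,0,0],"spin": 0},{"slide": [0,0,0],"spin": 0},{"slide": [0,0,0],"spin": 0},{"slide": [0,0,0],"spin": 0},{"slide": [0,0,0],"spin": 0},{"slide": [0,0,0],"spin": 0},{"slide": [0,0,0],"spin": 0},{"slide": [0,0,0],"spin": 0}]}}

```text
t: 3.95
eef_pos: [597.9, 185.7, 20.9]
tcp_rot: [3.141, 0.001, 3.141]
ft_force: [-0.2, 1.2, 4.3]
opening: 0.615
grip_force: 30.0
```

Call:
{"api": "carry_out", "payload": {"moves": [{"slide": [0,0,-0.02],"spin": 0},{"slide": [0,0,-0.045],"spin": 0},{"slide": [0,0,-0.06],"spin": 0},{"slide": [0,0,-0.07],"spin": 0},{"slide": [0,0,-0.07],"spin": 0},{"slide": [0,0,-0.07],"spin": 0},{"slide": [0,0,-0.06],"spin": 0},{"slide": [0,0,-0.045],"spin": 0},{"slide": [0,0,-0.03],"spin": 0},{"slide": [0,0,-0.01],"spin": 0},{"slide": [0,0,0],"spin": 0},{"slide": [0,0,0],"spin": 0}]}}

```text
t: 4.95
eef_pos: [597.3, 185.5, 211.9]
tcp_rot: [-3.141, -0.001, 3.141]
ft_force: [0.1, -0.2, -2.7]
opening: 0.616
grip_force: 30.0
```

Call:
{"api": "carry_out", "payload": {"moves": [{"slide": [0.01,-0.03,0],"spin": 0},{"slide": [0.018,-0.056,0],"spin": 0},{"slide": [0.026,-0.08,0],"spin": 0},{"slide": [0.03,-0.09,0],"spin": 0},{"slide": [0.03,-0.09,0],"spin": 0},{"slide": [0.03,-0.09,0],"spin": 0},{"slide": [0.03,-0.09,0],"spin": 0},{"slide": [0.03,-0.09,0],"spin": 0},{"slide": [0.03,-0.09,0],"spin": 0},{"slide": [0.026,-0.08,0],"spin": 0},{"slide": [0.018,-0.06,0],"spin": 0},{"slide": [0.01,-0.04,0],"spin": 0}]}}

```text
t: 5.95
eef_pos: [480.5, -171.1, 211.7]
tcp_rot: [3.141, -0.002, 3.139]
ft_force: [0.1, -0.6, -2.1]
opening: 0.611
grip_force: 30.0
```

Run:
```python
from m import *
s=state(); print(s['t'],s['eef_pos'],s['tcp_rot'],s['ft_force'],s['opening'],s['grip_force'])
w=snap('wrist','g.png')
print(proj(w,[482.7,-168.7,131],True),proj(w,[567,-88.7,117],True))
```

```text
5.95 [ 480.46670516 -171.1298055   211.72507572] [ 3.14110338e+00 -1.73293624e-03  3.13928640e+00] [ 0.10829854 -0.59815129 -2.08612322] 0.6107810507262045 29.999907043820713
(np.float64(283.75048744585246), np.float64(224.43192772064506)) (np.float64(366.4885058730779), np.float64(302.7092129463922))
```

View pics/g.png

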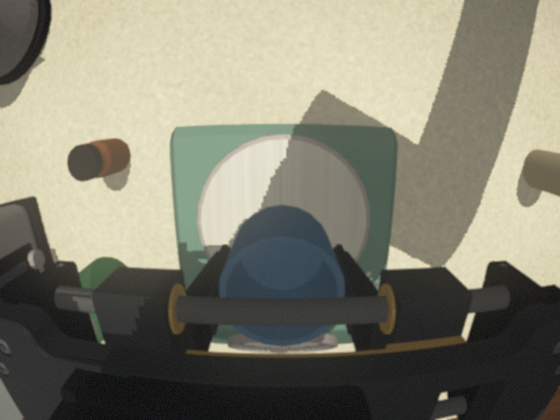

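The platform's centre appears at (284,222), within a few pixels of the projected position. I lower slowly onto it.

Call:
{"api": "carry_out", "payload": {"moves": [{"slide": [-0.005,0.005,0.02],"spin": 0},{"slide": [0,0,0.03],"spin": 0},{"slide": [0,0,0.03],"spin": 0},{"slide": [0,0,0.02],"spin": 0},{"slide": [0,0,0.015],"spin": 0},{"slide": [0,0,0.01],"spin": 0},{"slide": [0,0,0.008],"spin": 0},{"slide": [0,0,0.005],"spin": 0},{"slide": [0,0,0.005],"spin": 0},{"slide": [0,0,0.003],"spin": 0},{"slide": [0,0,0.003],"spin": 0},{"slide": [0,0,0],"spin": 0}]}}

```text
t: 7.0
eef_pos: [484.3, -166.7, 153.0]
tcp_rot: [3.142, 0.0, 3.141]
ft_force: [-0.1, 0.3, -1.9]
opening: 0.613
grip_force: 30.0
```

Call:
{"api": "carry_out", "payload": {"moves": [{"slide": [0,0,0.003],"spin": 0},{"slide": [0,0,0.002],"spin": 0},{"slide": [0,0,0],"spin": 0},{"slide": [0,0,0],"spin": 0}]}}

```text
t: 7.33
eef_pos: [484.4, -166.8, 151.1]
tcp_rot: [-3.142, 0.0, 3.141]
ft_force: [1.0, -0.1, -1.3]
opening: 0.612
grip_force: 30.0
```

Call:
{"api": "carry_out", "payload": {"hand": 0, "moves": [{"slide": [0,0,0.002],"spin": 0},{"slide": [0,0,0],"spin": 0},{"slide": [0,0,0],"spin": 0},{"slide": [0,0,0],"spin": 0},{"slide": [0,0,0],"spin": 0},{"slide": [0,0,0],"spin": 0},{"slide": [0,0,0],"spin": 0},{"slide": [0,0,0],"spin": 0}]}}

```text
t: 8.0
eef_pos: [484.3, -166.7, 150.2]
tcp_rot: [3.141, 0.0, 3.141]
ft_force: [0.3, 0.1, 0.4]
opening: 0.994
grip_force: 0.0
```

Call:
{"api": "carry_out", "payload": {"moves": [{"slide": [0,0,-0.03],"spin": 0},{"slide": [0,0,-0.06],"spin": 0},{"slide": [0,0,-0.08],"spin": 0},{"slide": [0,0,-0.08],"spin": 0},{"slide": [0,0,-0.08],"spin": 0},{"slide": [-0.05,0.05,0],"spin": 0.2},{"slide": [-0.05,0.05,0],"spin": 0.2},{"slide": [0,0,0],"spin": 0.2},{"slide": [0,0,0],"spin": 0.2},{"slide": [0,0,0],"spin": 0.2},{"slide": [0,0,0],"spin": 0.2},{"slide": [0,0,0],"spin": 0.2}]}}

```text
t: 9.0
eef_pos: [526.3, -128.8, 282.1]
tcp_rot: [-3.142, -0.0, 2.403]
ft_force: [-0.6, 0.6, 0.1]
opening: 1.001
grip_force: 0.0
```

Run:
```python
from m import *
s=state(); print(s['t'],s['eef_pos'],s['tcp_rot'],s['ft_force'],s['joints'])
w=snap('wrist')
c=snap('top'); print(proj(w,[567,-88.7,119],True))
a=c['color'][140:275,265:385]; b=w['color']
a=cv2.resize(a,None,fx=2.5,fy=2.5,interpolation=2); o=np.zeros((420,860,3),np.uint8); o[:338,560:860]=a; o[:,:560]=b
cv2.imwrite('pics/i.png',cv2.resize(o,(800,391))[:,:,::-1])
```

```text
9.0 [ 526.27194403 -128.84222389  282.13488845] [-3.14156971e+00 -2.47097666e-04  2.40307349e+00] [-0.5868748   0.58751389  0.05806251] [-3.62063522e-01  3.07057954e-01  1.67011837e+00  7.56618049e-05
  1.16465456e+00 -1.19437059e+00]
(np.float64(334.6872971058906), np.float64(202.0209131702169))
```

View pics/i.png

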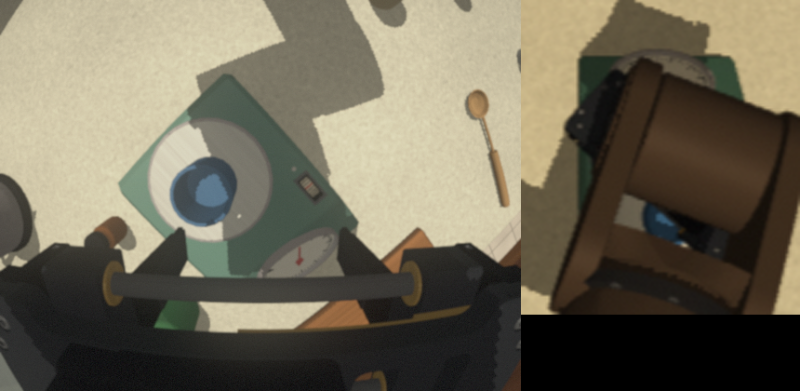

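The crock stands upright near the platform's middle, at about (203,190) in the scaled view, and the wheel at (311,187) matches my estimate to a pixel. Next I turn to yaw 0 with the fingers shut, above the wheel, so the camera faces the dial.

Call:
{"api": "carry_out", "payload": {"hand": 1, "moves": [{"slide": [0,0,0],"spin": 0.23},{"slide": [0,0,0],"spin": 0.23},{"slide": [0,0,0],"spin": 0.23},{"slide": [0,0,0],"spin": 0.23},{"slide": [0,0,0],"spin": 0.23},{"slide": [0,0,0],"spin": 0.23},{"slide": [0,0,0],"spin": 0.23},{"slide": [0,0,0],"spin": 0.23},{"slide": [0,0,0],"spin": 0.23},{"slide": [0,0,0],"spin": 0.23},{"slide": [0,0,0],"spin": 0.23},{"slide": [0,0,0],"spin": 0.23}]}}

```text
t: 10.1
eef_pos: [526.3, -129.0, 282.2]
tcp_rot: [-3.142, -0.0, 0.961]
ft_force: [0.9, -0.8, 0.3]
opening: 0.213
grip_force: 0.0
```

Call:
{"api": "carry_out", "payload": {"moves": [{"slide": [0,0,0],"spin": 0.229},{"slide": [0,0,0],"spin": 0.229},{"slide": [0,0,0],"spin": 0.229},{"slide": [0,0,0],"spin": 0.229},{"slide": [0,0,0],"spin": 0.229},{"slide": [0,0,0],"spin": 0.229},{"slide": [0,0,0],"spin": 0.229},{"slide": [0,0,0],"spin": 0.229},{"slide": [0.04,-0.05,0],"spin": 0},{"slide": [0.04,-0.05,0],"spin": 0},{"slide": [0,0,0],"spin": 0},{"slide": [0,0,0],"spin": 0}]}}

```text
t: 11.1
eef_pos: [558.4, -88.1, 281.9]
tcp_rot: [-3.141, 0.0, 0.009]
ft_force: [0.3, -0.0, 0.3]
opening: 0.006
grip_force: 0.0
```

Run:
```python
from m import *
s=state(); print(s['t'],s['eef_pos'],s['tcp_rot'],s['ft_force'],s['joints'])
w=snap('wrist'); K=np.array(w['K']); print(K[0,0],-np.array(w['R']).T@w['t'])
print(proj(w,[567,-88.7,119],True))
# rectify dial: plane through centre, normal (1,0,1)/√2 ; guess centre from the scale geometry
d=snap('side')
cv2.imwrite('pics/j.png',w['color'][:,:,::-1]); cv2.imwrite('pics/j2.png',d['color'][:,:,::-1])
```

```text
11.1 [558.39809335 -88.13237997 281.924881  ] [-3.14147156e+00  4.59242905e-04  8.63534241e-03] [ 0.3376001  -0.04125449  0.27443836] [-2.73372660e-01  3.43252003e-01  1.61577819e+00 -1.24141078e-05
  1.18303726e+00  1.28879305e+00]
325.19226210127806 [635.6513593  -86.72803076 451.85043956]
(np.float64(282.7690545878758), np.float64(191.07409221341393))
```

View pics/j.png

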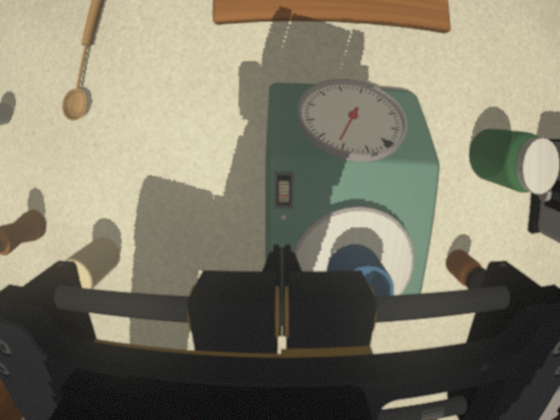

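The view shows the dial at (353,119), needle tip (341,138), zero mark (388,143) and wheel (284,189). I write a dial reader that casts pixels onto the dial plane.

```bash
cat > dial.py <<'E'
from m import *
def dial(w,yc=-168.5):
    im=w['color']; up=3
    hsv=cv2.cvtColor(im,cv2.COLOR_RGB2HSV).astype(int); K=w['K']
    o=-np.array(w['R']).T@w['t']; n=np.array([1,0,1])/2**.5; e=np.array([-1,0,1])/2**.5
    C0=np.array([645,yc,75.])
    u,v=proj(w,C0,True); x0,y0=int(u)-70,max(int(v)-60,0)
    pts=[(a,b) for b in range(y0,y0+120) for a in range(x0,min(x0+140,560))]
    D=np.array([ray(w,a,b,True)[1] for a,b in pts])
    X=o+D*(((C0-o)@n)/(D@n))[:,None]
    H=np.array([hsv[b,a] for a,b in pts])
    P=np.c_[X[:,1]-yc,(X-C0)@e]         # right(+y), up-slope
    red=((H[:,0]<8)|(H[:,0]>172))&(H[:,1]>130)&(H[:,2]>60)&(np.hypot(*P.T)<60)
    R=P[red]
    return P,H,R,np.array(pts),red
def read(w):
    P,H,R,pts,red=dial(w)
    # white card centre: fit from bright pixels' extents about the red hub
    dist=lambda c:np.hypot(*(P-c).T)
    card=(H[:,1]<60)&(H[:,2]>120)&(dist(np.zeros(2))<66)
    m=cv2.convexHull(P[card].astype(np.float32)); (cx,cy),r=cv2.minEnclosingCircle(m)
    ell=cv2.fitEllipse(m); c=np.array(ell[0])
    q=R-c; far=q[np.hypot(*q.T)>20]; na=np.arctan2(far[:,0].mean(),far[:,1].mean())
    d=dist(c); dark=(H[:,2]<95)&(d>42)&(d<57)
    img=np.zeros((420,560),np.uint8); img[pts[dark][:,1],pts[dark][:,0]]=1
    _,s,ce=blob(img,(0,0,560,420))
    o,dd=ray(w,*ce,True); n=np.array([1,0,1])/2**.5;C0=np.array([645,-168.5,75.]); X=o+dd*((C0-o)@n)/(dd@n)
    p=np.array([X[1]+168.5,(X-C0)@np.array([-1,0,1])/2**.5])-c
    ma=np.arctan2(*p)
    print('c',c.round(1),'axes',np.round(ell[1],1),'needle %.3f rmax %.1f (n=%d)'%(na,np.hypot(*far.T).max(),len(far)),'mark %.3f r %.1f'%(ma,np.hypot(*p)),s[4],ce.round(1),'diff %.3f -> %.1f mm'%(na-ma,36*(na-ma)))
    return na,ma
E
python3 - <<'E'
from dial import *
w=snap('wrist'); read(w)
print(cv2.cvtColor(w['color'],cv2.COLOR_RGB2HSV)[[143,139,119,119],[388,340,353,330]])
x=cv2.resize(w['color'][70:215,255:415],None,fx=4,fy=4,interpolation=2)
cv2.imwrite('pics/k.png',x[:,:,::-1])
E
```

```text
dial.py:23: RuntimeWarning: Mean of empty slice.
  q=R-c; far=q[np.hypot(*q.T)>20]; na=np.arctan2(far[:,0].mean(),far[:,1].mean())
  ret = ret.dtype.type(ret / rcount)
Traceback (most recent call last):
  File "dial.py", line 30, in read
    print('c',c.round(1),'axes',np.round(ell[1],1),'needle %.3f rmax %.1f (n=%d)'%(na,np.hypot(*far.T).max(),len(far)),'mark %.3f r %.1f'%(ma,np.hypot(*p)),s[4],ce.round(1),'diff %.3f -> %.1f mm'%(na-ma,36*(na-ma)))
                                                                                      ~~~~~~~~~~~~~~~~~~~~^^
ValueError: zero-size array to reduction operation maximum which has no identity
```

```bash
cat > dial.py <<'E'
from m import *
n=np.array([1,0,1])/2**.5; e=np.array([-1,0,1])/2**.5; C0=np.array([645,-168.5,75.])
def plane(w,u,v):
    o,d=ray(w,u,v,True); X=o+d*((C0-o)@n)/(d@n); return np.array([X[1]-C0[1],(X-C0)@e])
def read(w,ro=55,ri=38):
    im=w['color'].astype(int); u,v=map(int,proj(w,C0,True)); B=(u-60,max(v-55,0),min(u+60,560),v+55)
    r=((im[:,:,0]-im[:,:,1:].max(2))>45).astype(np.uint8); m,s,_=blob(r,B)
    dt=cv2.GaussianBlur(m.astype(float),(0,0),2); hy,hx=np.unravel_index(dt.argmax(),dt.shape)
    g=m.copy(); yy,xx=np.mgrid[:420,:560]; near=(np.hypot(xx-hx,yy-hy)<6)&(m>0); hx,hy=xx[near].mean(),yy[near].mean()
    c=plane(w,hx,hy); q=np.array([plane(w,x,y)-c for y,x in np.argwhere(m)]); rr=np.hypot(*q.T); far=q[rr>15]
    na=np.arctan2(*far.mean(0))
    dk=np.zeros_like(m); sx=[]
    for y in range(B[1],B[3]):
        for x in range(B[0],B[2]):
            if im[y,x].max()<100 and not m[y,x] and ri<np.hypot(*(plane(w,x,y)-c))<ro: dk[y,x]=1
    _,st,ce=blob(dk,B); p=plane(w,*ce)-c; ma=np.arctan2(*p)
    print('hub',round(hx,1),round(hy,1),c.round(1),'needle %.3f rmax %.1f n%d'%(na,rr.max(),len(far)),'mark %.3f r%.1f'%(ma,np.hypot(*p)),st,'diff %.3f = %.1f mm'%(na-ma,36*(na-ma)))
    return na,ma
E
python3 - <<'E'
from dial import *
w=snap('wrist')
x=cv2.resize(w['color'][70:215,255:415],None,fx=4,fy=4,interpolation=2)
cv2.imwrite('pics/k.png',x[:,:,::-1]); print(w['color'][[143,139,119,115],[388,340,330,353]])
read(w)
E
```

```text
[[ 60  63  58]
 [131 117 105]
 [137 132 118]
 [125  63  58]]
hub 351.9 112.8 [-2.7 -9.3] needle nan rmax 12.1 n0 mark -0.638 r52.1 [381 137   7   7  24] diff nan = nan mmdial.py:11: RuntimeWarning: Mean of empty slice.
  na=np.arctan2(*far.mean(0))
  ret = um.true_divide(
```

View pics/k.png

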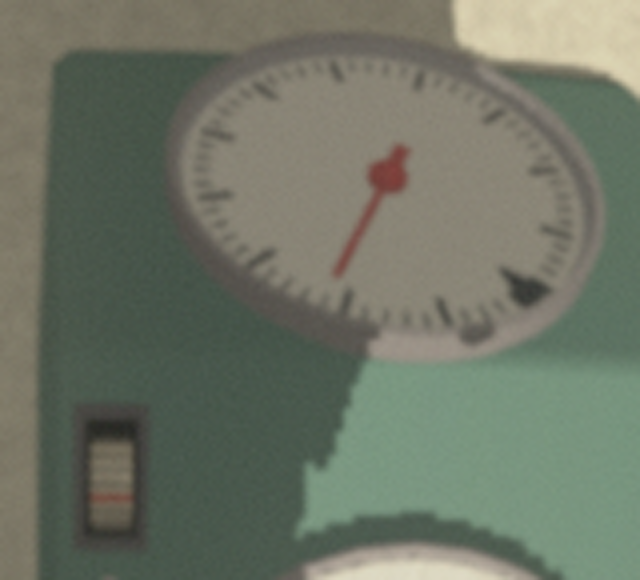

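The close view shows the needle from hub (388,176) to (338,275) and the triangle at (525,288). The needle's pixels are weaker red than my threshold, so I lower it and read again.

```bash
sed -i 's/>45)/>22)/' dial.py
python3 - <<'E'
from dial import *
w=snap('wrist'); read(w); s=state(); print(s['t'],s['eef_pos'],s['ft_force'],s['tcp_rot'][2])
u,v=255+114/4,70+478/4
print('wheel slot',onz(w,u,v,114,True)[:2], proj(w,[567,-89,119],True))
print([state()['ft_force'].round(2).tolist() for _ in range(2)])
E
```

```text
hub 351.6 113.1 [-2.5 -8.8] needle 0.455 rmax 46.5 n51 mark -0.649 r52.0 [381 137   7   7  24] diff 1.104 = 39.7 mm
11.35 [557.81777639 -89.41558664 282.32408422] [-0.23927818 -0.18826048  0.92689758] 0.0037717872809264197
wheel slot [567.01502904 -90.79045572] (np.float64(281.8169597209214), np.float64(190.4496110235387))
[[-0.24, -0.19, 0.93], [-0.24, -0.19, 0.93]]
```

Needle +0.455 and mark −0.649 leave about 40 mm of rolling. The fingers are already 9 mm behind the wheel's top, so I go down in small steps.

Call:
{"api": "carry_out", "payload": {"moves": [{"slide": [0,0.003,0.05],"spin": 0},{"slide": [0,0,0.08],"spin": 0},{"slide": [0,0,0.08],"spin": 0},{"slide": [0,0,0.07],"spin": 0},{"slide": [0,0,0.05],"spin": 0},{"slide": [0,0,0.03],"spin": 0},{"slide": [0,0,0.015],"spin": 0},{"slide": [0,0,0.01],"spin": 0},{"slide": [0,0,0],"spin": 0},{"slide": [0,0,0],"spin": 0}]}}

```text
t: 12.18
eef_pos: [558.5, -90.3, 129.0]
tcp_rot: [3.141, -0.001, 0.004]
ft_force: [-0.1, -0.6, 0.5]
opening: 0.004
grip_force: 0.0
```

Call:
{"api": "carry_out", "payload": {"moves": [{"slide": [0,0,0.003],"spin": 0},{"slide": [0,0,0.002],"spin": 0},{"slide": [0,0,0],"spin": 0}]}}

```text
t: 12.43
eef_pos: [558.3, -90.0, 126.6]
tcp_rot: [3.141, -0.001, 0.004]
ft_force: [0.4, 0.4, 0.2]
opening: 0.001
grip_force: 0.0
```

Call:
{"api": "carry_out", "payload": {"moves": [{"slide": [0,0,0.005],"spin": 0},{"slide": [0,0,0.004],"spin": 0},{"slide": [0,0,0],"spin": 0}]}}

```text
t: 12.68
eef_pos: [558.1, -90.0, 122.3]
tcp_rot: [-3.141, 0.0, 0.004]
ft_force: [0.4, 0.7, -0.7]
opening: 0.003
grip_force: 0.0
```

Call:
{"api": "carry_out", "payload": {"moves": [{"slide": [0,0,0.002],"spin": 0},{"slide": [0,0,0],"spin": 0}]}}

```text
t: 12.85
eef_pos: [558.2, -90.0, 121.7]
tcp_rot: [-3.141, 0.0, 0.004]
ft_force: [0.5, -0.5, -0.6]
opening: 0.003
grip_force: 0.0
```

Call:
{"api": "carry_out", "payload": {"moves": [{"slide": [0,0,0.002],"spin": 0},{"slide": [0,0,0],"spin": 0}]}}

```text
t: 13.02
eef_pos: [558.2, -90.0, 120.9]
tcp_rot: [-3.141, 0.0, 0.004]
ft_force: [0.3, -0.9, 0.4]
opening: 0.004
grip_force: 0.0
```

Call:
{"api": "carry_out", "payload": {"moves": [{"slide": [0,0,0.0015],"spin": 0},{"slide": [0,0,0],"spin": 0}]}}

```text
t: 13.18
eef_pos: [558.2, -90.0, 120.3]
tcp_rot: [-3.141, 0.0, 0.004]
ft_force: [-0.4, 0.2, -0.3]
opening: 0.003
grip_force: 0.0
```

Call:
{"api": "carry_out", "payload": {"moves": [{"slide": [0,0,0.001],"spin": 0},{"slide": [0,0,0],"spin": 0}]}}

```text
t: 13.35
eef_pos: [558.2, -90.0, 120.0]
tcp_rot: [-3.141, -0.0, 0.004]
ft_force: [-0.3, -0.0, -0.7]
opening: 0.008
grip_force: 0.0
```

Call:
{"api": "carry_out", "payload": {"moves": [{"slide": [0,0,0.001],"spin": 0},{"slide": [0,0,0],"spin": 0}]}}

```text
t: 13.52
eef_pos: [558.2, -90.0, 119.6]
tcp_rot: [-3.141, 0.0, 0.004]
ft_force: [-0.2, 0.3, 0.9]
opening: 0.0
grip_force: 0.0
```

Call:
{"api": "carry_out", "payload": {"moves": [{"slide": [0,0,0.001],"spin": 0},{"slide": [0,0,0],"spin": 0}]}}

```text
t: 13.68
eef_pos: [558.2, -90.0, 119.2]
tcp_rot: [-3.142, -0.0, 0.004]
ft_force: [0.2, -0.4, -1.1]
opening: 0.004
grip_force: 0.0
```

Call:
{"api": "carry_out", "payload": {"moves": [{"slide": [0,0,0.001],"spin": 0},{"slide": [0,0,0],"spin": 0}]}}

```text
t: 13.85
eef_pos: [558.2, -90.0, 118.8]
tcp_rot: [-3.141, 0.0, 0.004]
ft_force: [0.2, -0.6, 0.4]
opening: 0.009
grip_force: 0.0
```

Call:
{"api": "carry_out", "payload": {"moves": [{"slide": [0,0,0.001],"spin": 0},{"slide": [0,0,0],"spin": 0}]}}

```text
t: 14.02
eef_pos: [558.2, -90.0, 118.4]
tcp_rot: [-3.142, -0.0, 0.004]
ft_force: [0.7, -0.6, 1.4]
opening: 0.005
grip_force: 0.3
```

Call:
{"api": "carry_out", "payload": {"moves": [{"slide": [0,0,0.001],"spin": 0},{"slide": [0,0,0],"spin": 0}]}}

```text
t: 14.18
eef_pos: [558.2, -90.0, 118.3]
tcp_rot: [-3.142, -0.0, 0.004]
ft_force: [-1.3, 0.6, 3.4]
opening: 0.003
grip_force: 2.0
```

Call:
{"api": "carry_out", "payload": {"moves": [{"slide": [0,0,0.001],"spin": 0},{"slide": [0,0,0],"spin": 0}]}}

```text
t: 14.35
eef_pos: [558.3, -90.1, 118.2]
tcp_rot: [3.141, -0.001, 0.004]
ft_force: [-2.0, 0.7, 6.9]
opening: 0.006
grip_force: 3.9
```

Call:
{"api": "carry_out", "payload": {"moves": [{"slide": [0,0,0.001],"spin": 0},{"slide": [0,0,0],"spin": 0}]}}

```text
t: 14.52
eef_pos: [558.3, -90.1, 118.1]
tcp_rot: [3.141, -0.001, 0.004]
ft_force: [-3.4, 1.0, 11.1]
opening: 0.007
grip_force: 5.7
```

Call:
{"api": "carry_out", "payload": {"moves": [{"slide": [0.004,0,-0.0005],"spin": 0},{"slide": [0.004,0,0],"spin": 0}]}}

```text
t: 14.68
eef_pos: [560.7, -90.0, 118.3]
tcp_rot: [3.142, 0.001, 0.004]
ft_force: [-7.8, -0.9, 15.2]
opening: 0.004
grip_force: 8.1
```

Run:
```python
from dial import *
w=snap('wrist')
try: read(w)
except Exception as ex: print(ex)
cv2.imwrite('pics/l.png',w['color'][:,:,::-1]); s=state(); print(s['ft_force'],s['eef_pos'])
```

```text
hub 400.0 111.0 [-2.5 -8.1] needle 0.457 rmax 46.8 n167 mark -0.581 r51.4 [448 155  11  14  69] diff 1.038 = 37.4 mm
[-6.98007148  0.79302156 14.02551967] [560.99178993 -90.04560159 118.40619622]
```

It rolls (2.4 mm so far), but the worn wheel's top is rising, so I back off while dragging.

Call:
{"api": "carry_out", "payload": {"moves": [{"slide": [0,0,-0.0015],"spin": 0},{"slide": [0.004,0,0],"spin": 0}]}}

```text
t: 14.9
eef_pos: [562.2, -90.0, 118.5]
tcp_rot: [-3.141, 0.001, 0.004]
ft_force: [-7.4, -0.4, 10.9]
opening: 0.003
grip_force: 5.8
```

Call:
{"api": "carry_out", "payload": {"moves": [{"slide": [0.004,0,-0.0005],"spin": 0},{"slide": [0,0,0],"spin": 0}]}}

```text
t: 15.07
eef_pos: [564.1, -90.0, 118.7]
tcp_rot: [-3.141, 0.001, 0.004]
ft_force: [-4.8, -0.3, 9.4]
opening: 0.006
grip_force: 4.4
```

Call:
{"api": "carry_out", "payload": {"moves": [{"slide": [0.005,0,-0.0003],"spin": 0},{"slide": [0.005,0,-0.0003],"spin": 0}]}}

```text
t: 15.23
eef_pos: [567.8, -90.0, 118.7]
tcp_rot: [-3.141, 0.002, 0.004]
ft_force: [-4.8, -0.2, 6.2]
opening: 0.008
grip_force: 2.7
```

Call:
{"api": "carry_out", "payload": {"moves": [{"slide": [0.005,0,-0.0003],"spin": 0},{"slide": [0,0,0],"spin": 0}]}}

```text
t: 15.4
eef_pos: [570.4, -90.0, 118.8]
tcp_rot: [-3.141, 0.0, 0.004]
ft_force: [-3.2, -0.1, 5.3]
opening: 0.006
grip_force: 2.8
```

Call:
{"api": "carry_out", "payload": {"moves": [{"slide": [0,0,0.001],"spin": 0},{"slide": [0.004,0,0],"spin": 0}]}}

```text
t: 15.57
eef_pos: [571.5, -90.0, 118.7]
tcp_rot: [-3.142, 0.001, 0.004]
ft_force: [-8.5, 0.3, 13.8]
opening: 0.007
grip_force: 6.3
```

Call:
{"api": "carry_out", "payload": {"moves": [{"slide": [0.005,0,0],"spin": 0},{"slide": [0.004,0,0],"spin": 0}]}}

```text
t: 15.73
eef_pos: [575.2, -90.0, 119.0]
tcp_rot: [3.142, 0.001, 0.004]
ft_force: [-7.5, -0.1, 14.1]
opening: 0.009
grip_force: 7.3
```

Run:
```python
from dial import *
w=snap('wrist'); read(w); print(state()['ft_force'],state()['eef_pos'])
```

```text
hub 399.0 132.0 [-2.4 -7.7] needle 0.456 rmax 46.6 n170 mark -0.426 r51.6 [438 182  14  12  80] diff 0.883 = 31.8 mm
[-7.18346579  1.33052912 14.12494887] [575.55448842 -89.97237496 119.0426999 ]
```

The first stroke gained 8 mm of roll, with some slipping at low press. I lift, go back and make a second stroke holding about 9–10 N.

Call:
{"api": "carry_out", "payload": {"moves": [{"slide": [0,0,-0.01],"spin": 0},{"slide": [0,0,-0.01],"spin": 0},{"slide": [-0.02,0,0],"spin": 0},{"slide": [-0.0225,0,0],"spin": 0},{"slide": [0,0,0],"spin": 0},{"slide": [0,0,0.01],"spin": 0},{"slide": [0,0,0.005],"spin": 0},{"slide": [0,0,0],"spin": 0},{"slide": [0,0,0],"spin": 0}]}}

```text
t: 16.53
eef_pos: [558.9, -90.0, 119.8]
tcp_rot: [-3.141, 0.0, 0.004]
ft_force: [0.2, 0.1, -0.4]
opening: 0.007
grip_force: 0.0
```

Call:
{"api": "carry_out", "payload": {"moves": [{"slide": [0,0,0.0015],"spin": 0},{"slide": [0,0,0],"spin": 0},{"slide": [0,0,0],"spin": 0}]}}

```text
t: 16.78
eef_pos: [558.8, -90.0, 119.5]
tcp_rot: [-3.141, -0.0, 0.004]
ft_force: [-0.5, 0.2, 0.1]
opening: 0.007
grip_force: 0.0
```

Call:
{"api": "carry_out", "payload": {"moves": [{"slide": [0,0,0.001],"spin": 0},{"slide": [0,0,0],"spin": 0},{"slide": [0,0,0],"spin": 0}]}}

```text
t: 17.03
eef_pos: [558.9, -90.0, 119.4]
tcp_rot: [-3.142, -0.0, 0.004]
ft_force: [-0.9, 0.5, 3.0]
opening: 0.004
grip_force: 1.4
```

Call:
{"api": "carry_out", "payload": {"moves": [{"slide": [0,0,0.0012],"spin": 0},{"slide": [0.003,0,0],"spin": 0}]}}

```text
t: 17.2
eef_pos: [559.4, -90.0, 119.2]
tcp_rot: [-3.142, 0.001, 0.004]
ft_force: [-7.7, -0.4, 11.5]
opening: 0.006
grip_force: 5.9
```

Call:
{"api": "carry_out", "payload": {"moves": [{"slide": [0.004,0,0],"spin": 0},{"slide": [0.004,0,0],"spin": 0}]}}

```text
t: 17.37
eef_pos: [562.5, -90.0, 119.5]
tcp_rot: [-3.142, 0.001, 0.004]
ft_force: [-7.9, 0.3, 15.2]
opening: 0.003
grip_force: 7.4
```

Call:
{"api": "carry_out", "payload": {"moves": [{"slide": [0.002,0,-0.0012],"spin": 0},{"slide": [0.005,0,0],"spin": 0}]}}

```text
t: 17.53
eef_pos: [565.0, -90.0, 119.7]
tcp_rot: [-3.141, 0.002, 0.004]
ft_force: [-6.8, -0.0, 13.1]
opening: 0.003
grip_force: 6.6
```

Call:
{"api": "carry_out", "payload": {"moves": [{"slide": [0.005,0,-0.0003],"spin": 0},{"slide": [0.004,0,0],"spin": 0}]}}

```text
t: 17.7
eef_pos: [568.9, -90.0, 120.0]
tcp_rot: [-3.142, 0.001, 0.004]
ft_force: [-8.1, -0.0, 13.9]
opening: 0.004
grip_force: 7.0
```

Call:
{"api": "carry_out", "payload": {"moves": [{"slide": [0.004,0,0],"spin": 0},{"slide": [0.004,0,0],"spin": 0}]}}

```text
t: 17.87
eef_pos: [572.3, -90.0, 120.3]
tcp_rot: [3.141, 0.001, 0.004]
ft_force: [-7.5, 0.1, 15.2]
opening: 0.003
grip_force: 7.9
```

Call:
{"api": "carry_out", "payload": {"moves": [{"slide": [0.002,0,-0.0012],"spin": 0},{"slide": [0.004,0,-0.0002],"spin": 0},{"slide": [0.002,0,0],"spin": 0}]}}

```text
t: 18.12
eef_pos: [575.4, -90.0, 120.5]
tcp_rot: [3.142, 0.001, 0.004]
ft_force: [-5.8, -0.8, 12.0]
opening: 0.005
grip_force: 5.8
```

Run:
```python
from dial import *
w=snap('wrist'); read(w); print(state()['ft_force'],state()['eef_pos'])
```

```text
hub 398.0 132.0 [-2.2 -7.9] needle 0.450 rmax 46.5 n170 mark -0.022 r50.1 [413 187   8   8  37] diff 0.472 = 17.0 mm
[-5.66145156 -0.22908962 11.9750341 ] [575.52996498 -89.96082465 120.5494867 ]
```

Second stroke gained 15 mm, leaving 17 mm. Third stroke the same way.

Call:
{"api": "carry_out", "payload": {"moves": [{"slide": [0,0,-0.01],"spin": 0},{"slide": [0,0,-0.01],"spin": 0},{"slide": [-0.02,0,0],"spin": 0},{"slide": [-0.0225,0,0],"spin": 0},{"slide": [0,0,0],"spin": 0},{"slide": [0,0,0.01],"spin": 0},{"slide": [0,0,0.0055],"spin": 0},{"slide": [0,0,0],"spin": 0},{"slide": [0,0,0],"spin": 0}]}}

```text
t: 18.92
eef_pos: [559.1, -90.0, 121.3]
tcp_rot: [-3.141, 0.0, 0.004]
ft_force: [0.4, -0.1, -0.0]
opening: 0.006
grip_force: 0.0
```

Call:
{"api": "carry_out", "payload": {"moves": [{"slide": [0,0,0.0015],"spin": 0},{"slide": [0,0,0],"spin": 0},{"slide": [0,0,0],"spin": 0}]}}

```text
t: 19.17
eef_pos: [559.1, -90.0, 121.0]
tcp_rot: [-3.141, -0.0, 0.004]
ft_force: [-0.0, 0.1, -0.7]
opening: 0.004
grip_force: 0.0
```

Call:
{"api": "carry_out", "payload": {"moves": [{"slide": [0,0,0.0007],"spin": 0},{"slide": [0,0,0],"spin": 0},{"slide": [0,0,0],"spin": 0}]}}

```text
t: 19.42
eef_pos: [559.0, -90.0, 120.8]
tcp_rot: [-3.142, -0.0, 0.004]
ft_force: [-0.6, -0.2, 0.2]
opening: 0.004
grip_force: 0.3
```

Call:
{"api": "carry_out", "payload": {"moves": [{"slide": [0,0,0.002],"spin": 0},{"slide": [0,0,0],"spin": 0}]}}

```text
t: 19.58
eef_pos: [559.1, -90.0, 120.7]
tcp_rot: [3.141, -0.001, 0.004]
ft_force: [-1.7, 0.7, 7.1]
opening: 0.002
grip_force: 3.8
```

Call:
{"api": "carry_out", "payload": {"moves": [{"slide": [0.004,0,0],"spin": 0},{"slide": [0.004,0,0],"spin": 0}]}}

```text
t: 19.75
eef_pos: [561.6, -90.0, 120.7]
tcp_rot: [3.142, 0.001, 0.004]
ft_force: [-6.7, -1.4, 11.5]
opening: 0.006
grip_force: 5.9
```

Call:
{"api": "carry_out", "payload": {"moves": [{"slide": [0.004,0,-0.0003],"spin": 0},{"slide": [0.004,0,0],"spin": 0}]}}

```text
t: 19.92
eef_pos: [564.9, -90.0, 120.9]
tcp_rot: [3.142, 0.001, 0.004]
ft_force: [-6.3, -0.8, 10.8]
opening: 0.005
grip_force: 5.9
```

Call:
{"api": "carry_out", "payload": {"moves": [{"slide": [0.004,0,0],"spin": 0},{"slide": [0.004,0,0],"spin": 0}]}}

```text
t: 20.08
eef_pos: [568.2, -90.0, 121.0]
tcp_rot: [3.141, 0.0, 0.004]
ft_force: [-5.8, -0.2, 11.2]
opening: 0.005
grip_force: 6.0
```

Call:
{"api": "carry_out", "payload": {"moves": [{"slide": [0.004,0,0],"spin": 0},{"slide": [0.004,0,0],"spin": 0}]}}

```text
t: 20.25
eef_pos: [571.4, -90.0, 121.0]
tcp_rot: [3.141, 0.0, 0.004]
ft_force: [-5.2, -0.3, 11.9]
opening: 0.005
grip_force: 6.0
```

Run:
```python
from dial import *
w=snap('wrist'); read(w); print(state()['ft_force'],state()['eef_pos'])
```

```text
hub 398.0 127.0 [-2.2 -7.3] needle 0.459 rmax 45.9 n168 mark 0.287 r51.5 [386 178  12  11  76] diff 0.172 = 6.2 mm
[-3.23469221 -0.33910199 12.64254666] [571.72047031 -90.0377149  121.02205017]
```

Call:
{"api": "carry_out", "payload": {"moves": [{"slide": [0.004,0,0],"spin": 0},{"slide": [0.005,0,0],"spin": 0},{"slide": [0.004,0,0],"spin": 0},{"slide": [0,0,0],"spin": 0}]}}

```text
t: 20.63
eef_pos: [576.9, -90.1, 120.9]
tcp_rot: [3.141, -0.0, 0.004]
ft_force: [-3.3, -0.5, 11.2]
opening: 0.004
grip_force: 5.5
```

Run:
```python
from dial import *
w=snap('wrist'); read(w); print(state()['ft_force'],state()['eef_pos'])
```

```text
hub 398.0 135.0 [-2.4 -7.1] needle 0.468 rmax 46.1 n168 mark 0.423 r51.8 [374 183  13  14  88] diff 0.045 = 1.6 mm
[-3.26140034 -0.76139396 11.45337427] [576.91279528 -90.08617695 120.97419733]
```

Call:
{"api": "carry_out", "payload": {"moves": [{"slide": [0,0,-0.005],"spin": 0},{"slide": [0,0,-0.02],"spin": 0},{"slide": [0,0,-0.04],"spin": 0},{"slide": [0,0,-0.05],"spin": 0},{"slide": [0,0,-0.03],"spin": 0},{"slide": [0,0,0],"spin": 0},{"slide": [0,0,0],"spin": 0},{"slide": [0,0,0],"spin": 0}]}}

```text
t: 21.35
eef_pos: [576.6, -89.8, 177.4]
tcp_rot: [-3.141, 0.001, 0.004]
ft_force: [0.1, 0.3, -0.0]
opening: 0.004
grip_force: 0.0
```

Run:
```python
from dial import *
w=snap('wrist'); read(w); s=state(); print(s['t'],s['ft_force'],s['eef_pos'])
u,v=map(int,proj(w,C0,True)); x=w['color'][max(v-70,0):v+140,max(u-140,0):u+140]
cv2.imwrite('pics/z.png',cv2.resize(x,None,fx=2.8,fy=2.8,interpolation=2)[:,:,::-1])
```

```text
hub 376.0 131.0 [-2.6 -8.4] needle 0.457 rmax 47.3 n107 mark 0.415 r52.2 [356 170   8   9  39] diff 0.042 = 1.5 mm
21.4 [ 0.02940451 -0.22376888 -0.60441042] [576.57762559 -89.81620787 177.18426957]
```

View pics/z.png

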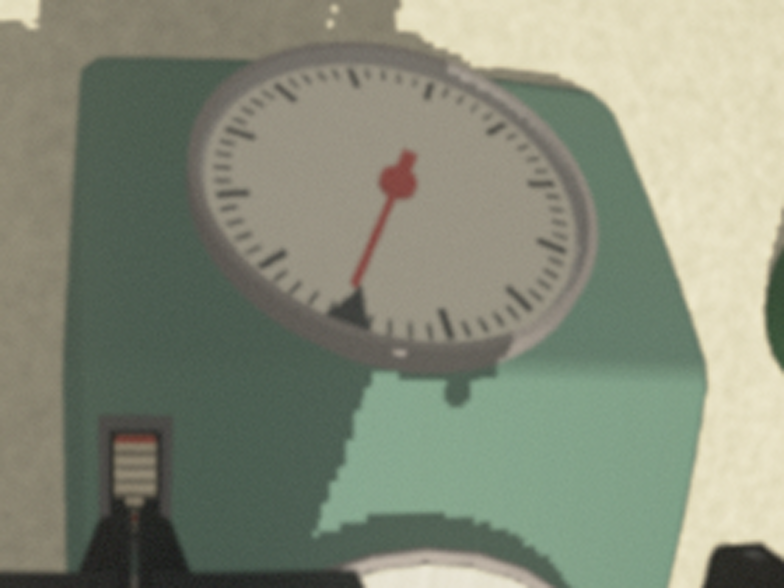

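The needle tip (356,284) meets the triangle's apex (360,289), about 2 mm apart or less. The needle still reads the crock's weight, and the arm is clear, so I hand in.

```bash
python3 -c "
from cell import job_done
print(job_done())"
```

```text
the job is handed in; nothing more can be done
None
```

The crock stands let go near the middle of the platform, the zero mark is about 2 mm from the needle tip (limit 4 mm), and the job is handed in; the hand-in gave no verdict.

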